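# Draw out the spice carousel, bring the squat jar to the front and hold it there

### The arm

A 6-joint arm with a two-finger parallel gripper is mounted at the origin on a cart in front of the work surface, level with it; the furniture and walls round the work are solid. World frame = base frame: x ahead of the robot, y to its left, z up, the work surface at z = 0. Lengths are in m, angles in degrees, forces in N, time in s.
With the tool pointing down it reaches from about 0.325 to 0.85 m from the base axis. Payload 15.5 kg.
Tool frame: the origin (TCP) lies at the very end of the fingers, on their centre line; the grasp point (between the pads) lies arm.grip_depth behind it (arm.grip_depth is the distance from the TCP to the grasp point, in m); z points along the fingers, y is the direction in which the jaws open and shut (so a half turn about z gives the same grasp; the last joint's range is limited). The gripper opens to 91 mm and grips with 3 to 60 N. Pads are 32 mm wide; open, the fingers measure 118 mm over their backs; the gripper's body (76 mm by 178 mm) begins 60 mm behind the grasp point.
Start: joints at [-74.8, 28.281, 77.091, -0, 74.628, -5.472], TCP at [0.221, -0.585, 0.214] pointing down, gripper open.
Joint ranges: [-166.48, 166.48], [-47.26, 123.95], [12.59, 153.08], [-70.14, 250.14], [6.76, 159.57], [-176.63, 176.63]. Speed limits (degrees/s): [108.29, 108.29, 147.25, 172.46, 172.46, 172.46].

### API

Orientations are given as a 3x3 rotation matrix whose columns are the frame's x, y, z axes.
In Python, from rig import arm gives the robot as it stands. Calls block until the motion is done:
- arm.move_to(position, orientation): joint-space move of the TCP to a pose.
- arm.move_l(position, orientation=None, feed=0.15): straight line of the TCP; orientation=None keeps the orientation; feed is the mean speed in m/s.
- arm.move_joints(angles): joint-space move.
- arm.grip(opening): finger opening in m; the grip force is fixed at half the most; returns when the fingers have stopped.
- arm.sleep(seconds).
- arm.solve_ik(position, orientation): joint angles nearest the present ones, or None.
- arm.snapshot(name): name is "scene" or "top"; returns the picture (384x512x3 uint8, red, green, blue); there is no depth.
- arm.get_calibration(name): a dict with "intrinsics" (3x3 intrinsics, pixels), "cam_to_world" (4x4, takes a point from camera to world coordinates). Camera axes: x right, y down, z forward; pixel columns grow to the right and rows downward; lengths in m; the calibration is good to about 2 mm. A picture is of the moment at which its call begins. get_calibration takes no time and is no camera call.
A pose or a line that the arm cannot do raises arm.Unreachable and nothing moves.
- arm.sign_off(): hands the job in, once; it reports no verdict.
Readings, each from a call of its own:
- arm.current_t(): time.
- arm.current_joint_positions(): joint angles.
- arm.current_dq(): joint speeds.
- arm.current_tau(): joint torques, N m.
- arm.current_ee_pos(): TCP position.
- arm.current_tool_rot(): TCP orientation.
- arm.current_force(): force on the tool from outside, world axes, zero at the start.
- arm.current_torque(): the same for the moment, N m.
- arm.current_width(): finger opening in m.
Only numpy, scipy, OpenCV 4.12 (cv2) and the standard library are available. Lean on these libraries where they do the work, as an engineer would, in place of code of your own. Each camera call takes 0.05 s, during which the arm holds its last target.

### The job

The spice carousel is pushed back in its white rack: draw its tray out as far as the runners go, then turn the carousel until the squat jar, the only one shorter and wider than the slim spice jars, stands at the very front, straight behind the middle of the tray's handle. Finish while still gripping the carousel, so that it stays still with the tray fully out while someone unscrews that jar's lid. Leave the other things on the worktop where they stand.

Things in the scene. Friction and masses are not known exactly. Their poses are not given: they have to be found in the camera images.
- tray (a joint): how far the tray is drawn out of the rack, in m: 0 = pushed right in, 0.160 = fully out at its stop. The tray slides level on runners with a steady drag of about 4 N and stays where it is left.
- tray_pull (a point): middle of the tray's handle: a level round steel bar, 10 mm thick, about 110 mm long, the top of an arched wire at the tray's front, 165 mm above the worktop, over free air. Its x axis points level into the rack (the tray is drawn out towards -x), y runs along the bar to the rack's left, z is up. The carousel's axis lies 125 mm from it along +x.
- rack: white open-fronted rack, fixed, 240 mm wide; origin on the worktop under the carousel's axis when the tray is fully out; x points into the rack, z up. Its top board is 198 mm above the worktop and begins at x = 115 mm (80 mm behind the handle bar when the tray is right in); flat tins stand on its rear half, up to 240 mm high. The carousel passes under the board.
- carousel: round wooden turntable, 184 mm across, on an upright axis on the tray, carrying five upright jars firmly seated in it (they do not come out). Its origin is on the axis, 19 mm above the worktop; z is up, -x points from the axis to the squat jar. It turns either way, more than a full turn; drag about 0.06 N m.
- carousel_knob (a point): centre of the round wooden knob on top of the carousel's post, on its axis: 38 mm across, gripping band 20 mm high, centre 164 mm above the worktop. The tops of the tallest jars, 137 mm above the worktop, are lower than the knob. It can be gripped at any yaw once the tray is out.
- squat_jar (a point): centre (half-way up) of the squat jar, 64 mm across and 84 mm tall, with a wide screw lid; it stands 55 mm from the carousel's axis. The other four jars are slim, 45 mm across and 105 mm tall. At the front this point lies 70 mm behind the handle bar's middle, at the back 180 mm.
- brass_weight: small knobbed balance weight, 37 mm across, 35 mm tall, standing left of the rack; bystander, origin at the middle of its underside
- sugar_jar: big lidded glass jar, 90 mm across, 140 mm tall, standing right of the rack; bystander, origin at the middle of its underside
- tin_tall: large food tin, 102 mm across, 118 mm tall, standing right of the rack; bystander, origin at the middle of its underside
- kitchen_timer: round wind-up timer, 62 mm across, 45 mm tall, standing to the right, in front of the tin; bystander, origin at the middle of its underside
- brush: flat pastry brush, 223 mm long, 12 mm thick, lying, on the worktop well left of the rack; bystander, origin at the middle of its underside

How it is judged (in metres and radians):
On the way, in this order (a step that is already met when the one before it is completed fails the run):
1. the tray is drawn out to its stop (value of joint tray above 0.155 m), for 0.2 s.
2. the squat jar stands at the front, the carousel held (y of squat_jar in the frame of tray_pull between -0.01 and 0.01 m and x of squat_jar in the frame of tray_pull below 0.1 m and contact force between the fingers and carousel above 2 N and angular speed of carousel below 0.1 rad/s and value of joint tray above 0.148 m), for 0.2 s.
At the end, for the whole second after the job is handed in: The tray is out to within 12 mm of its stop, the squat jar stands at the front with its centre within 10 mm of the line from the handle bar's middle to the carousel's axis, and the fingers press on the carousel with more than 2 N while it stays still (all of step 2); the arm keeps its last pose, push and grip.
It fails at once if a bystander was pushed more than 30 mm (distance of any of brass_weight, sugar_jar, tin_tall, kitchen_timer, brush from where it was at the start of the episode above 0.03 m).
It also fails if it takes over 61 s, if anything falls off the work surface, if the arm or the gripper's body presses on something with over 40 N, if the wrist force passes 120 N, or if a joint passes its speed limit or range.

## Working session

There is one attempt and no reset: what is moved stays moved. The work goes in short steps, each a Python script; the robot and the scene stay as the last script left them, time stands still between calls to the robot, and variables do not carry over. Pictures are saved under pics/ and viewed, and the job is handed in when it is done.

```bash
mkdir -p pics; ls; python3 - <<'E'
from rig import arm
import cv2,numpy as np
for n in("scene","top"):
    im=arm.snapshot(n); cv2.imwrite(f"pics/{n}0.png",im[:,:,::-1])
    c=arm.get_calibration(n); print(n,np.round(c["intrinsics"],1).tolist(),np.round(c["cam_to_world"],3).tolist())
print(arm.grip_depth,arm.current_t(),arm.current_width())
E
```

```text
pics
scene [[420.1, 0.0, 256.6], [0.0, 420.1, 198.1], [0.0, 0.0, 1.0]] [[-0.505, -0.533, 0.679, -0.437], [-0.863, 0.322, -0.39, 0.268], [-0.011, -0.783, -0.622, 0.964], [0.0, 0.0, 0.0, 1.0]]
top [[469.9, 0.0, 253.0], [0.0, 469.9, 192.3], [0.0, 0.0, 1.0]] [[0.013, -0.995, 0.097, 0.361], [-1.0, -0.015, -0.022, -0.242], [0.024, -0.097, -0.995, 1.373], [0.0, 0.0, 0.0, 1.0]]
0.0188 0.1 0.09131875607939847
```

View pics/scene0.png

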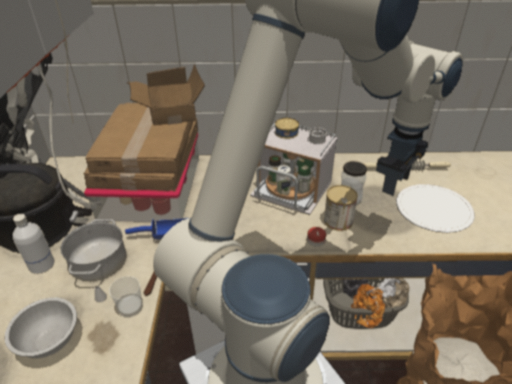

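View pics/top0.png

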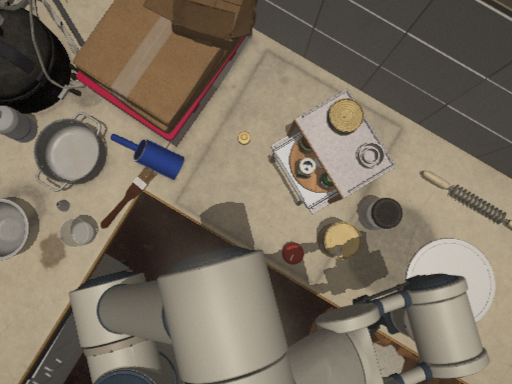

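```bash
python3 - <<'E'
import cv2
a=cv2.imread("pics/top0.png")[85:225,250:410]; cv2.imwrite("pics/t0c.png",cv2.resize(a,None,fx=5,fy=4.2*5/4.2*0.8,interpolation=cv2.INTER_CUBIC) if 0 else cv2.resize(a,None,fx=4.2,fy=4.2,interpolation=cv2.INTER_CUBIC))
a=cv2.imread("pics/scene0.png")[115:225,240:350]; cv2.imwrite("pics/s0c.png",cv2.resize(a,None,fx=5.4,fy=5.4,interpolation=cv2.INTER_CUBIC))
E
```

```text
(no output)
```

View pics/t0c.png

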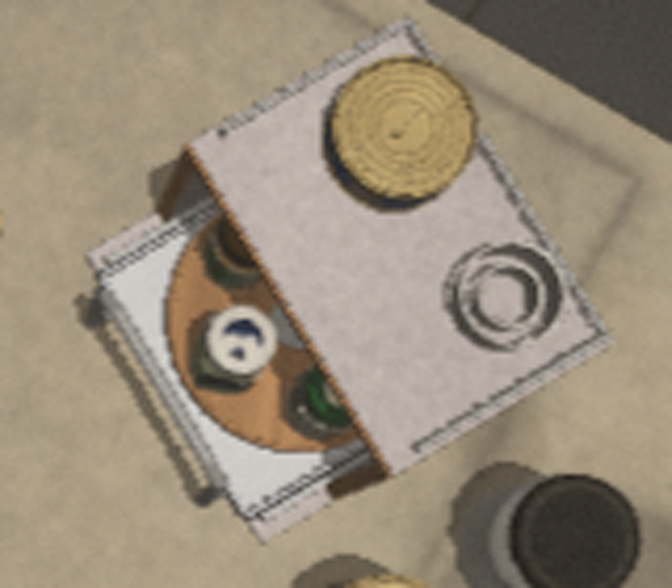

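View pics/s0c.png

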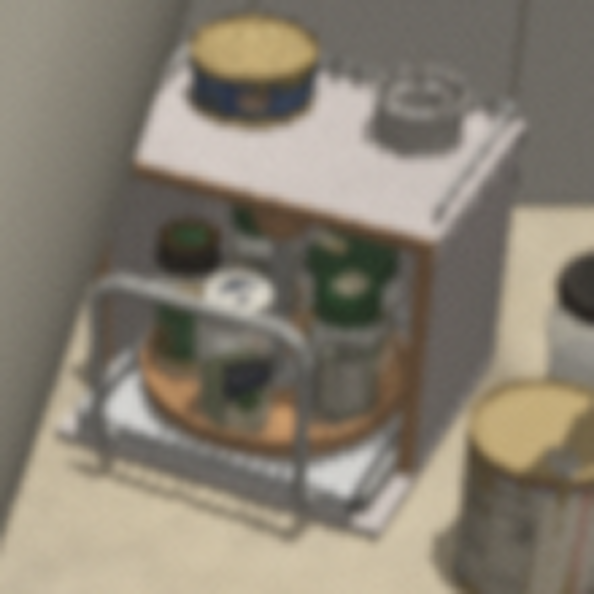

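```bash
cat > h.py <<'E'
from rig import arm
import numpy as np,cv2
def ray(n,uv,z):
    c=arm.get_calibration(n);K=np.array(c["intrinsics"]);T=np.array(c["cam_to_world"])
    d=T[:3,:3]@np.linalg.inv(K)@np.array([uv[0],uv[1],1.]);o=T[:3,3]
    return (o+d*(z-o[2])/d[2])
def proj(n,p):
    c=arm.get_calibration(n);K=np.array(c["intrinsics"]);T=np.linalg.inv(np.array(c["cam_to_world"]))
    q=K@(T[:3,:3]@np.array(p)+T[:3,3]);return q[:2]/q[2]
E
python3 - <<'E'
from h import *
t=lambda x,y:(250+x/4.2,85+y/4.2)
s=lambda x,y:(240+x/5.4,115+y/5.4)
FL,FR,BL,BR=[ray("top",t(*p),.198)[:2] for p in[(190,148),(390,472),(407,22),(609,340)]]
print(FL,FR,BL,BR)
print("len",np.linalg.norm(FL-FR),np.linalg.norm(BL-BR),np.linalg.norm(FL-BL))
for v in (FL-FR,BL-BR): print("yaw from width",np.degrees(np.arctan2(*( v[::-1])))-90)
for v in (BL-FL,BR-FR): print("yaw depth",np.degrees(np.arctan2(*v[::-1])))
print("scene FL,FR",ray("scene",s(135,165),.198),ray("scene",s(432,240),.198))
for nm,p in (("top a",t(98,303)),("top b",t(208,492)),("topa2",t(112,290)),("topb2",t(218,485))): print(nm,ray("top",p,.165),ray("top",p,.0))
print("scene bar",ray("scene",s(98,290),.165),ray("scene",s(300,345),.165))
E
```

```text
[ 0.6626784  -0.37353821] [ 0.46658959 -0.49473237] [ 0.74417217 -0.50675842] [ 0.54889607 -0.62848122]
len 0.2305186423238671 0.2301069221768466 0.1561693279198816
yaw from width -58.28155049048953
yaw from width -58.06319075696201
yaw depth -58.54494661353679
yaw depth -58.39265683770326
scene FL,FR [ 0.63555385 -0.38418426  0.198     ] [ 0.46631197 -0.49379216  0.198     ]
top a [ 0.57200702 -0.32049059  0.165     ] [ 0.60085669 -0.33126865  0.        ]
top b [ 0.45549991 -0.38928734  0.165     ] [ 0.46843133 -0.40946503  0.        ]
topa2 [ 0.58032339 -0.32911698  0.165     ] [ 0.61030932 -0.34107366  0.        ]
topb2 [ 0.45991218 -0.39544226  0.165     ] [ 0.47344645 -0.4164609   0.        ]
scene bar [ 0.5674683 -0.3160842  0.165    ] [ 0.45465642 -0.39004205  0.165     ]
```

```bash
python3 - <<'E'
import cv2
from h import *
ac=[]
for i in range(6): ac.append(arm.snapshot("top").astype(float))
a=np.mean(ac,0)[:,:,::-1]
cv2.imwrite("pics/top_avg.png",a)
a=a[140:215,262:325]; cv2.imwrite("pics/t0d.png",cv2.resize(a,None,fx=8,fy=8,interpolation=cv2.INTER_NEAREST))
E
```

```text
[ WARN:0@9.932] global loadsave.cpp:1063 imwrite_ Unsupported depth image for selected encoder is fallbacked to CV_8U.
```

View pics/t0d.png

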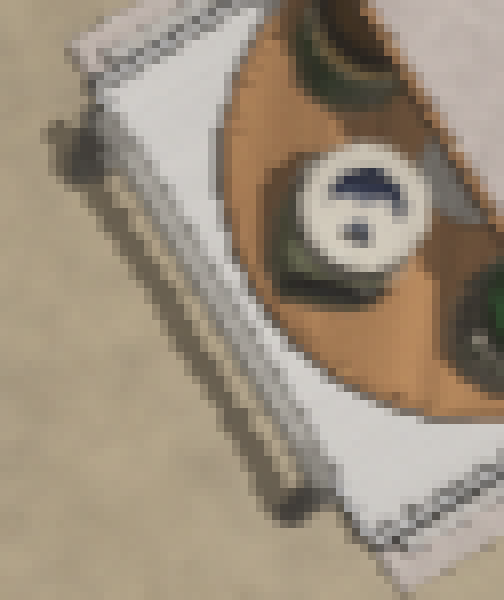

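```bash
python3 - <<'E'
import cv2
from h import *
a=np.mean([arm.snapshot("scene").astype(float) for i in range(6)],0)[:,:,::-1].astype(np.uint8)
a=a[155:220,245:310]; cv2.imwrite("pics/s0d.png",cv2.resize(a,None,fx=9,fy=9,interpolation=cv2.INTER_NEAREST))
t=lambda x,y:(262+x/8,140+y/8)
for p in [(105,130),(330,485),(228,310)]: print(ray("top",t(*p),.165))
yaw=np.radians(-58.3); x=np.array([np.cos(yaw),np.sin(yaw)]);y=np.array([-x[1],x[0]])
m=np.array([.5646,-.4341])-.08*x
for s in (.055,0,-.055): 
  P=[*(m+s*y),.165]; print(P,(proj("top",P)-[262,140])*8,(proj("scene",P)-[245,155])*9)
E
```

```text
[ 0.57444203 -0.3251429   0.165     ]
[ 0.45957874 -0.39893     0.165     ]
[ 0.51602329 -0.36559846  0.165     ]
[np.float64(0.5693568789325414), np.float64(-0.3371341704371012), 0.165] [141.6426225  146.05431183] [164.18424438 104.31468293]
[np.float64(0.5225622679142186), np.float64(-0.3660351112460759), 0.165] [229.45022444 290.02862948] [296.68466018 142.47716904]
[np.float64(0.47576765689589573), np.float64(-0.3949360520550506), 0.165] [317.82372519 434.93082688] [433.13657652 181.77775787]
```

View pics/s0d.png

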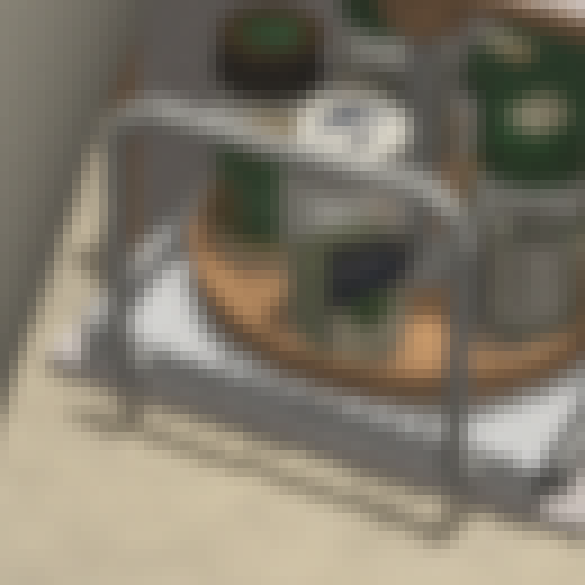

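```bash
cat >> h.py <<'E'
YAW=-58.3
def Rd(deg):  # tool y axis at heading deg, pointing down
    a=np.radians(deg); y=np.array([np.cos(a),np.sin(a),0]);z=np.array([0,0,-1.]);return np.column_stack([np.cross(y,z),y,z])
rx=np.array([np.cos(np.radians(YAW)),np.sin(np.radians(YAW)),0])
BAR=np.array([.5215,-.3645,.165])
E
python3 - <<'E'
from h import *
print(arm.current_tool_rot())
p=BAR+[0,0,.14-.0188]
for d in (YAW,YAW+180): print(d,arm.solve_ik(p,Rd(d)))
q0=BAR-rx*.16+rx*.125; q0[2]=.145
print("knob",q0)
for d in range(-180,180,30): 
    s=arm.solve_ik(q0,Rd(d)); print(d,None if s is None else np.round(s,0))
E
```

```text
[[ 9.35637831e-01  3.52961539e-01 -2.44385888e-05]
 [ 3.52961539e-01 -9.35637832e-01  1.34032488e-05]
 [-1.81348369e-05 -2.11664685e-05 -1.00000000e+00]]
-58.3 [-4.03263867e+01  2.60429379e+01  6.94172213e+01 -2.54444375e-14
  8.45398408e+01  1.79736133e+01]
121.7 [-4.03263867e+01  2.60429379e+01  6.94172213e+01 -2.54444375e-14
  8.45398408e+01 -1.62026387e+02]
knob [ 0.50310849 -0.33472161  0.145     ]
-180 [-39.  31.  85.  -0.  65. 141.]
-150 [-39.  31.  85.  -0.  65. 111.]
-120 [-39.  31.  85.  -0.  65.  81.]
-90 [-39.  31.  85.  -0.  65.  51.]
-60 [-39.  31.  85.  -0.  65.  21.]
-30 [-39.  31.  85.  -0.  65.  -9.]
0 [-39.  31.  85.  -0.  65. -39.]
30 [-39.  31.  85.  -0.  65. -69.]
60 [-39.  31.  85.  -0.  65. -99.]
90 [ -39.   31.   85.   -0.   65. -129.]
120 [ -39.   31.   85.   -0.   65. -159.]
150 [-39.  31.  85.  -0.  65. 171.]
```

```bash
python3 - <<'E'
from h import *
p=np.array(arm.current_ee_pos()); p[2]=.30; arm.move_l(p)
q=BAR.copy();q[2]=.30; arm.move_to(q,Rd(YAW))
q[2]=.165-.0188; arm.move_l(q,feed=.1)
print(arm.current_force(),arm.current_t())
arm.grip(0.0); print(arm.current_width(),arm.current_force(),arm.current_ee_pos(),arm.current_t())
cv2.imwrite("pics/s1.png",arm.snapshot("scene")[90:240,220:370,::-1].repeat(4,0).repeat(4,1))
E
```

```text
[-0.09749273 -0.03486345  0.05170793] 4.5083
0.009192217676336063 [-0.86646708  3.20324525  1.13640916] [ 0.52132332 -0.36424909  0.14616393] 5.725
```

View pics/s1.png

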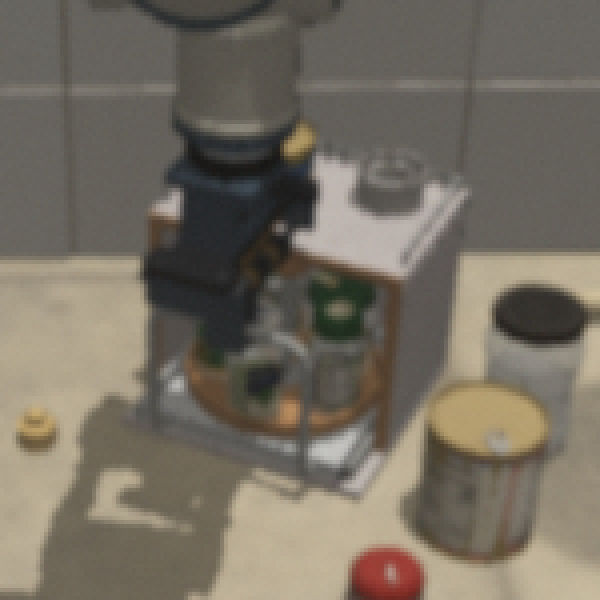

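```bash
python3 - <<'E'
from h import *
p0=np.array(arm.current_ee_pos())
arm.move_l(p0-.150*rx,feed=.12); print(arm.current_force()@rx,arm.current_width())
for d in np.arange(.152,.175,.002):
    arm.move_l(p0-d*rx,feed=.05); arm.sleep(.1)
    f=np.array(arm.current_force()); e=(np.array(arm.current_ee_pos())-p0); print(d,f.round(1),f@rx,-(e@rx),e[2])
    if abs(f@rx)>14: break
arm.sleep(.4)
print(arm.current_t(),arm.current_width(),arm.current_ee_pos())
arm.grip(.06)
f=np.array(arm.current_force());print(f)
p=np.array(arm.current_ee_pos()); p[2]=.30; arm.move_l(p,feed=.2)
cv2.imwrite("pics/s2.png",arm.snapshot("scene")[:,:,::-1])
cv2.imwrite("pics/t2.png",arm.snapshot("top")[:,:,::-1])
print(arm.current_t())
E
python3 - <<'E'
import cv2
a=cv2.imread("pics/s2.png")[115:245,220:350]; cv2.imwrite("pics/s2c.png",cv2.resize(a,None,fx=4.6,fy=4.6,interpolation=2))
E
```

```text
-4.604925446834987 0.009707644271913233
0.152 [ 4.6 -1.9 -6.6] 4.062038865787169 0.15149560762368694 3.1123792961218477e-06
0.154 [ 4.8 -0.4 -6.6] 2.8542061709364024 0.153873672712756 8.930680273466773e-06
0.156 [ 6.3 -3.3 -9.4] 6.120837504912315 0.15535641024217733 3.9132931363539125e-05
0.158 [ 10.6 -15.8 -20.3] 19.02316978596151 0.15542843770193307 8.004502338654351e-05
8.975 0.009169559942983995 [ 0.4397961  -0.23190994  0.14623437]
[-0.44881134  0.9029079  -0.18873363]
10.8833
```

View pics/s2c.png

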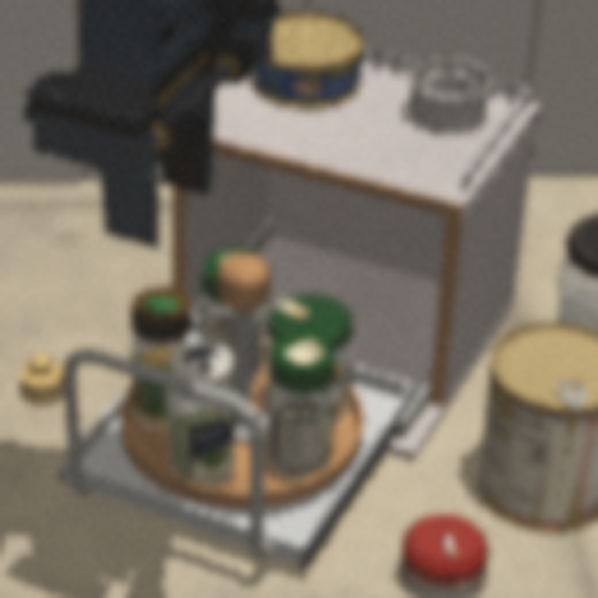

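View pics/t2.png

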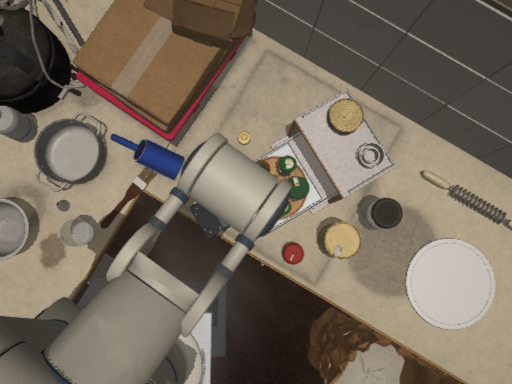

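```bash
python3 - <<'E'
from h import *
j=np.array(arm.current_joint_positions()); j[0]=-80; arm.move_joints(j)
cv2.imwrite("pics/s3.png",arm.snapshot("scene")[:,:,::-1])
a=np.mean([arm.snapshot("top").astype(float) for i in range(3)],0).astype(np.uint8)[:,:,::-1]
cv2.imwrite("pics/t3.png",a); print(arm.current_t())
cv2.imwrite("pics/t3c.png",cv2.resize(a[110:230,240:360],None,fx=5,fy=5,interpolation=2))
E
```

```text
12.5083
```

View pics/t3c.png

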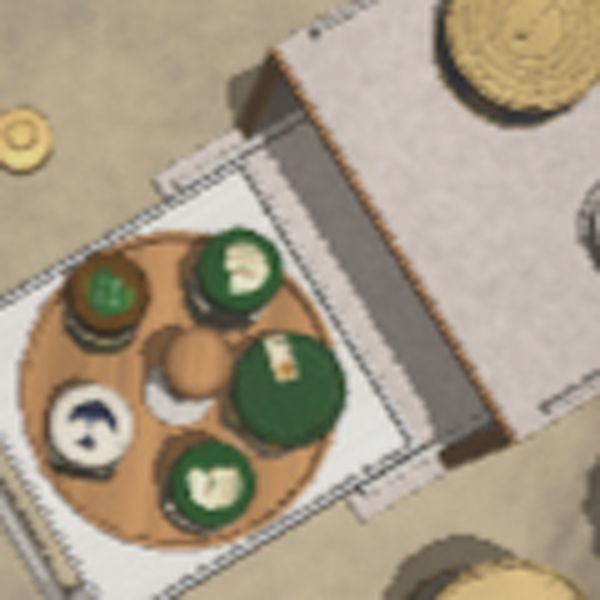

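```bash
python3 - <<'E'
from h import *
t=lambda x,y:(240+x/5,110+y/5)
a=cv2.imread("pics/t3.png")[110:230,240:360]; a=cv2.resize(a,None,fx=5,fy=5,interpolation=2)
hsv=cv2.cvtColor(a,cv2.COLOR_BGR2HSV)
m=cv2.inRange(hsv,(40,80,20),(85,255,200)); m=cv2.morphologyEx(m,cv2.MORPH_CLOSE,np.ones((15,15)))
m=cv2.morphologyEx(m,cv2.MORPH_OPEN,np.ones((31,31)))
for c in cv2.findContours(m,0,2)[0]:
    if cv2.contourArea(c)>1500: print(cv2.minEnclosingCircle(c),cv2.boundingRect(c))
S=ray("top",t(287,390),.116); 
axes={"knob":ray("top",t(197,363),.172),"disc":ray("top",t(177,390),.034),"geo":np.array([.4398,-.2319,0])+.125*rx}
for k,A in axes.items():
    v=(S-A)[:2]; print(k,A.round(4),S.round(4),np.linalg.norm(v),np.degrees(np.arctan2(v[1],v[0])))
E
```

```text
((288.4102783203125, 390.0062561035156), 56.369529724121094) (236, 348, 106, 95)
knob [ 0.5047 -0.3363  0.172 ] [ 0.4975 -0.3894  0.116 ] 0.05361312912338167 -97.69123842738227
disc [ 0.5054 -0.3358  0.034 ] [ 0.4975 -0.3894  0.116 ] 0.054205130003845636 -98.40650609790919
geo [ 0.5055 -0.3383  0.    ] [ 0.4975 -0.3894  0.116 ] 0.05177510381664073 -98.88116505278602
```

```bash
python3 - <<'E'
from h import *
A=np.array([.505,-.3367,.30])
arm.move_to(A,Rd(31)); A[2]=.145; arm.move_l(A,feed=.1)
print(arm.current_joint_positions(),arm.current_t(),arm.current_force())
arm.grip(0.0); print(arm.current_width(),arm.current_force(),arm.current_torque())
j=np.array(arm.current_joint_positions())
for i in range(5):
    j[5]+=28; arm.move_joints(j); print(np.round(arm.current_force(),1),np.round(arm.current_torque(),2),arm.current_width())
arm.sleep(.3)
print(arm.current_t(),arm.current_joint_positions())
cv2.imwrite("pics/s4.png",arm.snapshot("scene")[:,:,::-1]);cv2.imwrite("pics/t4.png",arm.snapshot("top")[:,:,::-1])
a=cv2.imread("pics/s4.png")[115:245,220:350]; cv2.imwrite("pics/s4c.png",cv2.resize(a,None,fx=4.6,fy=4.6,interpolation=2))
a=cv2.imread("pics/t4.png")[110:230,240:360]; cv2.imwrite("pics/t4c.png",cv2.resize(a,None,fx=5,fy=5,interpolation=2))
E
```

```text
[-3.93271908e+01  3.09063311e+01  8.43203721e+01  3.35893522e-04
  6.47204386e+01 -7.03272672e+01] 15.725 [-0.8164953  -0.2335011   0.55507158]
0.035884722905762494 [ 9.07748582  6.05083098 -0.85365601] [ 0.94293017 -1.53825832  0.02902565]
[ 6.3  2.6 -2.6] [ 0.43 -0.97  0.01] 0.03605473325793195
[12.3  1.3 -6.6] [ 0.36 -1.7  -0.12] 0.03618982105108635
[15.8 -0.9 -9. ] [ 0.07 -2.32 -0.01] 0.03589305930599056
[ 15.5  -5.4 -13.3] [-0.67 -2.59 -0.07] 0.036094599095693326
[ 15.  -10.3 -14.3] [-1.58 -2.37 -0.04] 0.03586818247054784
19.3083 [-39.27402405  31.00286011  84.1698371    0.12832707  64.46242786
  69.6767128 ]
```

View pics/s4c.png

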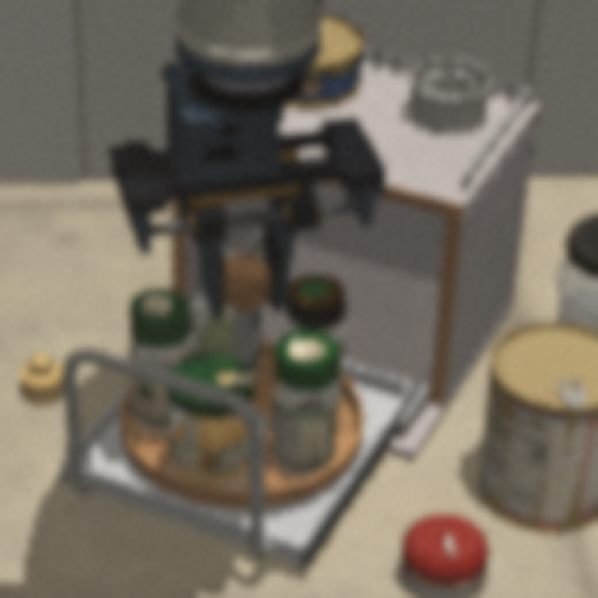

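View pics/t4c.png

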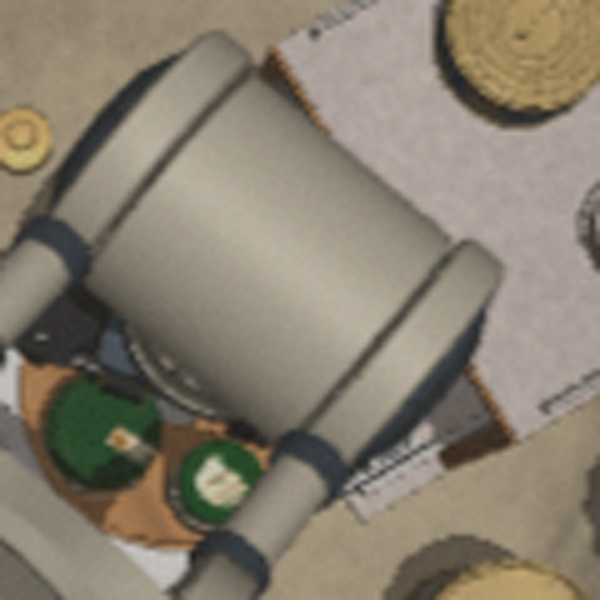

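```bash
python3 - <<'E'
from h import *
t=lambda x,y:(240+x/5,110+y/5)
s=lambda x,y:(220+x/4.6,115+y/4.6)
a=cv2.imread("pics/t4c.png");hsv=cv2.cvtColor(a,cv2.COLOR_BGR2HSV)
m=cv2.inRange(hsv,(40,80,20),(85,255,200)); m=cv2.morphologyEx(m,cv2.MORPH_CLOSE,np.ones((15,15)))
for c in cv2.findContours(m,0,2)[0]:
    if cv2.contourArea(c)>1500: print(cv2.minEnclosingCircle(c),cv2.boundingRect(c))
ry=np.array([-rx[1],rx[0],0]); B=np.array([.4393,-.2302,0])
for n,S in (("top",ray("top",t(103.5,432),.116)),("scene",ray("scene",s(213,382),.116)),("knob scene",ray("scene",s(246,280),.164))):
    v=S-B; print(n,S.round(4),"x",v@rx,"y",v@ry)
print("bar scene ends",ray("scene",s(85,357),.165),ray("scene",s(248,403),.165))
print(arm.current_force(),arm.current_dq())
E
```

```text
((219.29803466796875, 480.65179443359375), 42.59010314941406) (180, 440, 82, 82)
((102.15251159667969, 428.33782958984375), 56.37205123901367) (47, 376, 111, 109)
top [ 0.4732 -0.2907  0.116 ] x 0.06928268278453574 y -0.0028902048590383166
scene [ 0.4711 -0.2895  0.116 ] x 0.06715799088864581 y -0.004061188040550206
knob scene [ 0.5071 -0.3387  0.164 ] x 0.1279559922115124 y 0.0006449595079960277
bar scene ends [ 0.48651805 -0.1973998   0.165     ] [ 0.38793802 -0.26534694  0.165     ]
[ 14.78895763 -10.28745635 -14.32462337] [ 0.0845119  -0.02474976  0.07944536 -0.07723635 -0.06683218 -0.06287988]
```

```bash
python3 - <<'E'
from h import *
j=np.array([-39.3271908,30.9063311,84.3203721,0,64.7204386,71.7]) 
c=np.array(arm.current_joint_positions()); print(c)
c[5]+=2; arm.move_joints(c); arm.sleep(.8)
print(arm.current_joint_positions(),arm.current_force(),arm.current_width(),arm.current_dq(),arm.current_t())
im=arm.snapshot("scene")
cv2.imwrite("pics/s5c.png",cv2.resize(im[115:245,220:350,::-1],None,fx=4.6,fy=4.6,interpolation=2))
E
```

```text
[-39.27548566  31.00123998  84.17023056   0.1318604   64.46338895
  69.67467536]
[-39.27473419  31.01086843  84.16783174   0.13013316  64.43853753
  71.63542221] [ 3.1244234  -3.29882012 -6.21954868] 0.036097259503464416 [-0.12139043  0.14320856 -0.03730819  0.01751598 -0.03463698 -0.0111535 ] 20.4583
```

View pics/s5c.png

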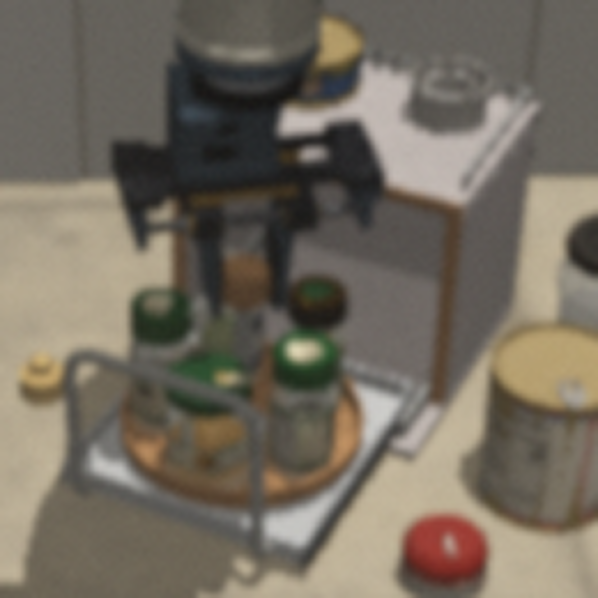

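The tray is out, with its handle in the same place as before. The squat jar's wide green lid at crop (210,382) is in front of the knob and behind the middle of the bar. The fingers still grip the knob.

```bash
python3 - <<'E'
from h import *
arm.sign_off(); print(arm.current_t())
E
```

```text
the job is handed in; nothing more can be done
the job is handed in; nothing more can be done
```

I drew the tray out to its stop, turned the carousel about 142° clockwise (seen from above) by its knob, and handed the job in with the fingers still gripping the knob. The last clock reading before hand-in was 20.5 s. No verdict was reported.

- **Tray:** it came out about 155 mm before the pull rose to about 19 N against a hard stop. That is less than the 160 mm stated. It probably started a few millimetres out, but I could not confirm that. In the last picture it was still where I left it.
- **Squat jar:** before a final 2° correction it measured 67–69 mm behind the bar. The two cameras put it 3 and 4 mm to the right of the centre line. Using the bar ends in the scene view instead gave about 1–2 mm, so the views disagree slightly but stay well inside 10 mm. After the correction I only checked by eye: the lid sits behind the bar's middle.
- **Grip:** the fingers stayed closed at 36 mm on the 38 mm knob with the fixed 30 N grip, and the arm was still. The finger force on the carousel itself has no direct reading.
- **Bystanders:** in the last view the brass weight, timer and tin were where they stood. I did not check the sugar jar or brush separately at the end, but the arm did not go near them.

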